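# Switch on the plating lamp from under its lip

## Task

Switch on the plating lamp: reach under the lip on the left side (the robot's left) of the lamp bridge and push the green switch pad up from below as far as it goes, so that it stays up. Leave the amber switch alone and do not disturb the dessert plate standing under the bridge.

Things in the scene. Friction and masses are not known exactly. Their poses are not given: they have to be found in the camera images.
- green_pad (a point): Centre of the green switch pad's underside: a block 16 (x) by 40 (y) by 10 mm on a thin stem, 50 mm below the hood's lip, its centre 23 mm behind the lip's edge. Green dome on the hood above it, green tag on the lip. Axes: the bridge's. Height 0.120 to 0.122 m when off; it slides straight up to a hard stop at 0.132 m (on), resists with about 4 N, has no spring, stays where left.
- amber_pad (a point): Centre of the underside of the amber switch pad, to be left down: the same size, heights and behaviour as the green pad, with amber marks; on the same lip, at least 120 mm nearer to or farther from the robot, centre to centre.
- bridge: Fixed lamp bridge running away from the robot. Origin on the table under the hood's centre; x to the robot's right, square to the lip, y along it away from the robot, z up. Flat hood 90 (x) by 440 (y) mm, underside 170, top 186 mm up; on its right half a red housing to 212 mm, below that a lamp strip to 160. Posts 50 by 20 mm at y = -200, 200 mm. The lip is the hood's edge at x = -45 mm.
- dessert_plate: White round plate with a teal rim, 190 mm across and 18 mm high, with a dark chocolate dome (top 34 mm above the table) and two red berries; loose on the table under the bridge. Origin at the centre of its underside.

How it is judged:
By the outcome, as a careful person would: the job done as asked, in the order asked, and still so for the second after the job is handed in, with the robot touching nothing.
It also fails if it takes over 32 s, if anything falls off the work surface, if the arm or the gripper's body presses on something with over 40 N, if the wrist force passes 120 N, or if a joint passes its speed limit or range.

## Robot

A 7-joint arm with a two-finger parallel gripper is mounted at the origin on the work surface. World frame = base frame: x ahead of the robot, y to its left, z up, the work surface at z = 0. Lengths are in m, angles in rad, forces in N, time in s.
With the tool pointing down it reaches from about 0.425 to 0.925 m from the base axis. Payload 6.8 kg.
Tool frame: the origin (TCP) lies between the finger pads; the fingertips stand 22 mm ahead of it and the grasp point (between the pads) lies 3 mm ahead of it; z points along the fingers, y is the direction in which the jaws open and shut (so a half turn about z gives the same grasp; the last joint's range is limited). The gripper opens to 85 mm and grips with 20 to 120 N. Pads are 22 mm wide; open, the fingers measure 114 mm over their backs; the gripper's body (76 mm by 85 mm) begins 54 mm behind the grasp point. The pads swing forward as they close: fully open they stand 13 mm farther back than shut.
Start: joints at [-1.216, 0.477, 0.022, 1.555, -0.011, 1.109, -0.083], TCP at [0.301, 0.604, 0.226] pointing down, gripper open.
Joint ranges: [-2.96, 2.96], [-0.34, 2.1], [-1.41, 1.46], [0.24, 2.44], [-1.37, 4.51], [0.17, 1.92], [-2.96, 2.96]. Speed limits (rad/s): [2.39, 2.39, 3.14, 3.14, 3.14, 3.14, 3.14].

## Interface

Orientations are given as a unit quaternion [w, x, y, z].
In Python, from station import bot gives the robot as it stands. The module is installed in compiled form; this text tells all that it offers.
- The arm moves only by the tool drive_tool, never from a script. Its argument "series" is one flat list of numbers, 7 for each row, row after row: the opening, from -1 (shut) to 1 (fully open), then the shift along the tool's x, y, z in mm, then the turn, a rotation vector about the tool's x, y, z in rad. In form: [jaw, x, y, z, wx, wy, wz, jaw, x, y, z, wx, wy, wz, ...]. A call has 1 to 12 rows; each row shifts and turns the commanded pose from where the row before left it, along the tool's axes as they then stand; what a row does not reach is not made up. A row lasts 1/8 s, in which the tool goes at most 62.5 mm and 10.7 degrees, less where a joint would pass 70% of its speed; a pose out of reach is approached as far as the arm can. A call with a gripper value outside its range is refused whole. The fingers move at their own pace and stop on an object; "force" is the grip in N (left out, the last holds). Time passes only in rows, so rows that do not move let the fingers close. It gives the time, the measured TCP pose, the force and the opening at its end, in the units of the state.
- bot.get_obs(): the state, without advancing time (a new reading comes with each control period).
- bot.read_camera(name): name is "scene" or "side" or "wrist"; returns a dict with "pixels" (400x640x3 uint8, blue, green, red), "camera_matrix" (3x3 intrinsics, pixels), "rvec" (rotation vector, rad) and "tvec" (3), from world to camera coordinates, as OpenCV has them. Camera axes: x right, y down, z forward; pixel columns grow to the right and rows downward; lengths in m; the calibration is good to about 2 mm. A picture is of the moment at which its call begins. There is no depth.
- bot.hand_in(): hands the job in, once; it reports no verdict.
The state is a dict: "t": time; "q": joint angles; "joint_vel": joint speeds; "joint_torque": joint torques, N m; "eef_pos": TCP position; "tool_rot": TCP orientation; "contact_force": force on the tool from outside, world axes, zero at the start; "torque": the same for the moment, N m; "gripper_width": opening from 0.0 (shut) to 1.0 (fully open).
Only numpy, scipy, OpenCV 4.12 (cv2) and the standard library are available. Lean on these libraries where they do the work, as an engineer would, in place of code of your own. Each camera call takes 0.05 s, during which the arm holds its last target. There are 200 camera calls.

## Working session

There is one attempt and no reset: what is moved stays moved. The work goes in short steps, Python scripts to look and compute and a tool call to move; the robot and the scene stay as the last step left them, time stands still between calls to the robot, and variables do not carry over. Pictures are saved under pics/ and viewed, about 8 in all and at most 12, crops included, and the job is handed in when it is done.

Besides the shell and the picture viewer there is one more tool, called after "Request:" as name(argument=value, ...) on one line, values as JSON. drive_tool: Moves the arm, as the interface text tells. Its arguments: {"type":"object","properties":{"series":{"type":"array"},"force":{"type":"number"}},"required":["series"]}

```bash
mkdir -p pics; cat > h.py <<'E'
import numpy as np, cv2
from station import bot
def cam(n):
    c=bot.read_camera(n); c['R']=cv2.Rodrigues(np.array(c['rvec'],float))[0]; c['K']=np.array(c['camera_matrix'],float); c['t']=np.array(c['tvec'],float).ravel(); return c
def ray(c,uv):
    d=c['R'].T@np.linalg.inv(c['K'])@np.array([uv[0],uv[1],1.]); return -c['R'].T@c['t'], d/np.linalg.norm(d)
def plane(c,uv,z):
    o,d=ray(c,uv); return o+d*(z-o[2])/d[2]
def cross(c1,u1,c2,u2):
    o1,d1=ray(c1,u1);o2,d2=ray(c2,u2)
    s=np.linalg.lstsq(np.c_[d1,-d2],o2-o1,rcond=None)[0]
    p,q=o1+s[0]*d1,o2+s[1]*d2; return (p+q)/2,np.linalg.norm(p-q)
def proj(c,P):
    return cv2.projectPoints(np.array(P,float).reshape(-1,3),c['rvec'],c['t'],c['K'],None)[0].reshape(-1,2)
E
python3 - <<'E'
from h import *
for n in("scene","side","wrist"):
    c=cam(n); cv2.imwrite(f"pics/{n}1.png",c['pixels']); print(n,ray(c,(320,200)),c['K'][0,0])
print(bot.get_obs())
E
```

```text
scene (array([0.50478727, 0.22146519, 0.66632659]), array([ 0.13627374, -0.44212175, -0.88654263])) 411.1473889679884
side (array([ 0.31203406, -0.47507389,  0.57175472]), array([ 0.39583962,  0.61376241, -0.68308616])) 480.22151249529213
wrist (array([0.24105195, 0.63288016, 0.37341857]), array([ 0.24721023, -0.12797464, -0.96047363])) 288.57056817463246
{'t': 0.15, 'q': array([-1.21609909,  0.47760312,  0.02234438,  1.55620501, -0.01150225,
        1.10930059, -0.08308435]), 'joint_vel': array([-0.00033188, -0.00174429,  0.00087426, -0.00166003, -0.00128069,
       -0.00101637, -0.00021308]), 'joint_torque': array([ 3.32948403e-03, -5.96925581e+01,  1.61050703e+00, -2.81489271e+01,
        1.26299993e-02,  6.52383649e-03,  2.13882544e-05]), 'eef_pos': array([0.30115507, 0.60358433, 0.22556195]), 'tool_rot': array([-1.13333631e-04,  2.29322166e-01,  9.73350329e-01, -6.84688822e-04]), 'contact_force': array([-0.56407568,  0.19938901, -0.35252844]), 'torque': array([-0.02112436, -0.02166018, -0.01860874]), 'gripper_width': 0.9980655265559634}
```

View pics/scene1.png

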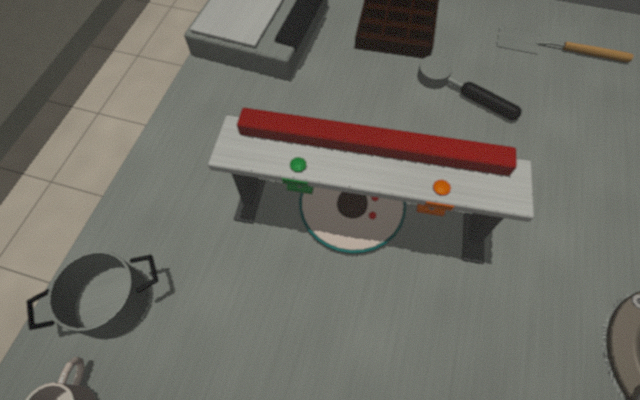

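View pics/side1.png

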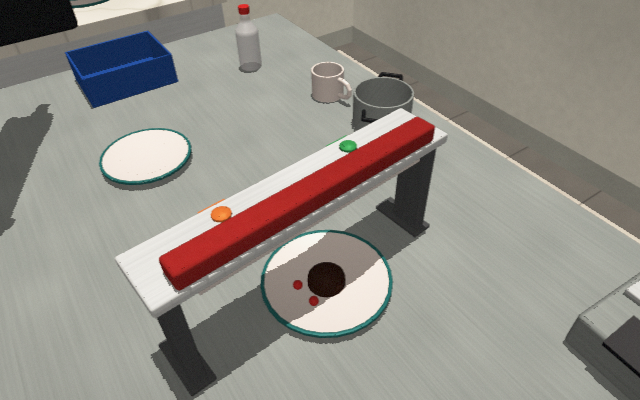

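The scene view shows the left lip, with the green dome at (298,165), the amber dome at (442,187) and pads under the lip. In the side view the green dome is at (348,146), the amber one at (221,213), and the plate stands under the middle. Next I'll measure the hood and domes.

```bash
python3 - <<'E'
from h import *
s=cam("scene");d=cam("side")
def blobs(c,lo,hi,amin=15):
    m=cv2.inRange(cv2.cvtColor(c['pixels'],cv2.COLOR_BGR2HSV),lo,hi)
    n,l,st,ce=cv2.connectedComponentsWithStats(m); return [(st[i],ce[i]) for i in range(1,n) if st[i][4]>=amin]
for nm,lo,hi in(("g",(50,120,40),(80,255,255)),("a",(8,170,60),(18,255,255))):
    for n,c in(("scene",s),("side",d)):
        for st,ce in blobs(c,lo,hi): print(nm,n,st,ce.round(1),plane(c,ce,.19).round(4),plane(c,ce,.12).round(4))
print("hood corners scene z=.186",[plane(s,u,.186).round(4) for u in((209,166),(532,214),(227,118))])
print("hood corners side",[plane(d,u,.186).round(4) for u in((117,260),(404,110),(446,137),(158,308))])
a=s['pixels'][90:270,190:550]; cv2.imwrite("pics/crop1.png",cv2.resize(a,None,fx=2.2,fy=2.2,interpolation=cv2.INTER_CUBIC))
E
```

```text
g scene [291 158  14  13 149] [297.6 164.2] [ 0.6232 -0.0604  0.19  ] [ 0.6406 -0.1018  0.12  ]
g scene [283 179  24  12  81] [293.2 183.6] [ 0.6193 -0.0297  0.19  ] [ 0.6362 -0.0666  0.12  ]
g scene [299 187  13   5  33] [305.5 189.3] [ 0.601  -0.0259  0.19  ] [ 0.6152 -0.0623  0.12  ]
g side [340 141  16  11 151] [347.5 145.9] [ 0.6214 -0.0662  0.19  ] [0.6781 0.0087 0.12  ]
a scene [434 181  16  14 175] [441.4 187.2] [ 0.4294 -0.0797  0.19  ] [ 0.4183 -0.124   0.12  ]
a scene [418 202  35  13 185] [434.  207.9] [ 0.4337 -0.0465  0.19  ] [ 0.4233 -0.0859  0.12  ]
a side [211 206  20  16 240] [220.6 213.8] [ 0.4283 -0.0862  0.19  ] [ 0.4496 -0.0149  0.12  ]
hood corners scene z=.186 [array([ 0.7408, -0.0256,  0.186 ]), array([ 0.3112, -0.0755,  0.186 ]), array([ 0.7489, -0.1101,  0.186 ])]
hood corners side [array([ 0.3105, -0.0824,  0.186 ]), array([ 0.7436, -0.0393,  0.186 ]), array([ 0.7454, -0.1231,  0.186 ]), array([ 0.325 , -0.1646,  0.186 ])]
```

View pics/crop1.png

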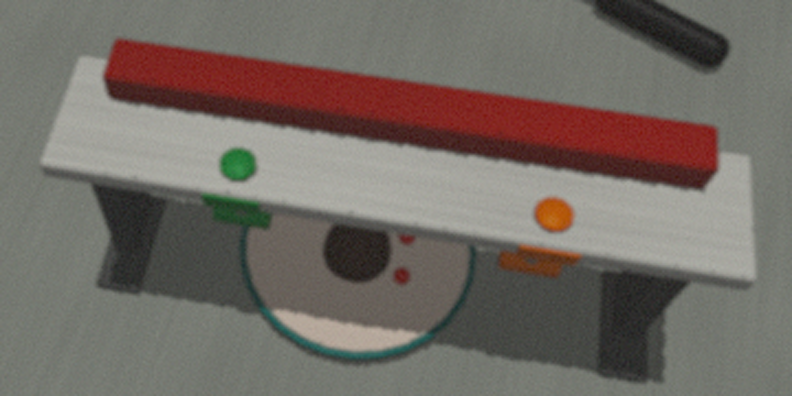

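The crop shows the green pad peeking out below the lip at scene (283–312, 179–192), and the amber pad at (418–452, 202–214). Next come the two-view crossings, a check of the pad edge, and where the obstacles stand.

```bash
python3 - <<'E'
from h import *
s=cam("scene");d=cam("side")
g=cross(s,(297.6,164.2),d,(347.5,145.9));a=cross(s,(441.4,187.2),d,(220.6,213.8))
print(g,a); yb=(a[0]-g[0])[:2];yb=-yb/np.linalg.norm(yb);print("yaw deg",np.degrees(np.arctan2(yb[1],yb[0])))
print("near lip corner",cross(s,(532,214),d,(117,260)),"far",cross(s,(209,166),d,(404,110)))
xb=np.array([yb[1],-yb[0]])
for P,n in((g,"g"),(a,"a")):
  for z in(.12,.13):
    print(n,z,proj(s,[list(P[0][:2]+i*xb+j*yb)+[z] for i,j in((-.008,-.02),(-.008,.02))]).round(1).tolist())
print("pot rim",[plane(s,u,.08).round(3) for u in((50,300),(128,265),(100,335),(155,270),(30,320))],"pot base",plane(s,(105,335),0).round(3))
print("mug",plane(s,(75,370),.06).round(3),"brown",plane(s,(608,340),.02).round(3))
print("plate", [plane(s,u,.018).round(3) for u in((352,252),(301,205),(405,210))], plane(d,(326,283),.018))
E
```

```text
(array([ 0.62406982, -0.06249131,  0.18654713]), np.float64(7.134567920678394e-05)) (array([ 0.42908424, -0.08218009,  0.18620639]), np.float64(0.0006472647590284354))
yaw deg 5.765930119770146
near lip corner (array([ 0.31006316, -0.07805577,  0.18198226]), np.float64(0.0009277130775084062)) far (array([ 0.74798177, -0.03144835,  0.17815441]), np.float64(0.006257954484723733))
g 0.12 [[311.8, 194.5], [286.0, 190.2]]
g 0.13 [[311.6, 191.3], [285.4, 187.0]]
a 0.12 [[443.1, 216.2], [415.6, 211.6]]
a 0.13 [[444.9, 213.2], [417.0, 208.6]]
pot rim [array([0.922, 0.194, 0.08 ]), array([0.839, 0.115, 0.08 ]), array([0.827, 0.217, 0.08 ]), array([0.797, 0.111, 0.08 ]), array([0.933, 0.227, 0.08 ])] pot base [0.863 0.214 0.   ]
mug [0.847 0.268 0.06 ] brown [0.123 0.004 0.02 ]
plate [array([ 0.525, -0.023,  0.018]), array([ 0.634, -0.083,  0.018]), array([ 0.456, -0.125,  0.018])] [ 0.54335901 -0.12608741  0.018     ]
```

View pics/wrist1.png

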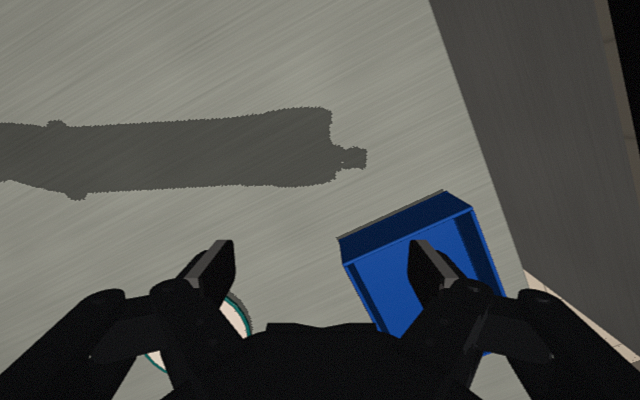

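The domes cross at z≈0.186, as the text says. Green stands at (0.624, -0.062), bridge yaw is 5.8°, and the projected pad edge matches the picture within about 3 px. The wrist view only shows the fingers over the blue bin. Next I'll check the bottle and bin along the path.

```bash
python3 - <<'E'
from h import *
d=cam("side"); b=plane(d,(249,70),0); print("bottle base",b)
o,r=ray(d,(244,8)); k=np.linalg.norm(b[:2]-o[:2])/np.linalg.norm(r[:2]); print("top",o+k*r)
print("bin",[plane(d,u,.06).round(3) for u in((66,55),(90,85),(175,55),(150,33))])
E
```

```text
bottle base [0.76178255 0.52837245 0.        ]
top [0.76829756 0.52542693 0.15159146]
bin [array([0.399, 0.741, 0.06 ]), array([0.408, 0.564, 0.06 ]), array([0.608, 0.589, 0.06 ]), array([0.602, 0.741, 0.06 ])]
```

Request:
drive_tool(series=[-1, 0, 0, -40, 0, 0, 0, -1, 0, 0, -40, 0, 0, 0])

```text
t: 0.65
eef_pos: [0.3012, 0.6037, 0.3068]
tool_rot: [-0.0, 0.229, 0.973, -0.001]
contact_force: [0.4, 0.4, 0.5]
gripper_width: 0.604
```

Nothing stands in the path. I'll translate to about (0.62, 0.13, 0.31).

Request:
drive_tool(series=[-1, -41, -24, 0, 0, 0, 0, -1, -41, -24, 0, 0, 0, 0, -1, -41, -24, 0, 0, 0, 0, -1, -41, -24, 0, 0, 0, 0, -1, -41, -24, 0, 0, 0, 0, -1, -41, -24, 0, 0, 0, 0, -1, -41, -24, 0, 0, 0, 0, -1, -41, -24, 0, 0, 0, 0, -1, -41, -24, 0, 0, 0, 0, -1, -41, -24, 0, 0, 0, 0, -1, -41, -24, 0, 0, 0, 0, -1, -41, -24, 0, 0, 0, 0])

```text
t: 2.15
eef_pos: [0.6137, 0.1254, 0.3065]
tool_rot: [0.0, 0.229, 0.973, 0.0]
contact_force: [0.3, 0.2, -0.3]
gripper_width: 0.0
```

Request:
drive_tool(series=[-1, 0, 0, 0, 0, 0, 0.168, -1, 0, 0, 0, 0, 0, 0.168, -1, 0, 0, 0, 0, 0, 0.168, -1, 0, 0, 0, 0, 0, 0.168, -1, 0, 0, 0, 0, 0, 0.168, -1, 0, 0, 0, 0, 0, 0.168])

```text
t: 2.9
eef_pos: [0.6129, 0.1267, 0.3063]
tool_rot: [-0.0, 0.673, 0.74, 0.0]
contact_force: [0.6, 0.2, -0.0]
gripper_width: 0.0
```

```bash
python3 - <<'E'
from h import *
o=bot.get_obs();print(o['q'].round(3),o['eef_pos'],o['tool_rot'])
E
```

```text
[-0.644  0.352  0.456  1.606 -0.163  1.221 -0.062] [0.61294744 0.12668403 0.30634891] [-4.70616170e-05  6.72912680e-01  7.39721920e-01  6.23551089e-05]
```

Request:
drive_tool(series=[-1, 0, 0, 0, 0, -0.16, 0, -1, 0, 0, 0, 0, -0.16, 0, -1, 0, 0, 0, 0, -0.16, 0, -1, 0, 0, 0, 0, -0.16, 0, -1, 0, 0, 0, 0, -0.16, 0])

```text
t: 3.52
eef_pos: [0.6132, 0.1276, 0.3069]
tool_rot: [0.291, 0.617, 0.683, -0.262]
contact_force: [-0.4, -0.2, -0.2]
gripper_width: 0.001
```

```bash
cat > st.py <<'E'
from h import *
from scipy.spatial.transform import Rotation as R
o=bot.get_obs();w=o['tool_rot'];M=R.from_quat([w[1],w[2],w[3],w[0]]).as_matrix()
print(o['t'],o['q'].round(3),o['eef_pos'].round(4),'F',o['contact_force'].round(1));print(M.round(3))
yb=np.array([np.cos(.1006),np.sin(.1006),0]);xb=np.array([yb[1],-yb[0],0]);D=np.array([xb,yb,[0,0,1]])
print('tip rel green pad (bridge axes, z abs)',(D@(o['eef_pos']+.022*M[:,2]-[.624,-.0625,0])).round(4),'tool axes in bridge\n',(D@M).round(3))
E
python3 st.py
```

```text
3.525 [-1.033  0.583  0.586  1.559  0.431  1.426 -0.513] [0.6132 0.1276 0.3069] F [-0.4 -0.2 -0.2]
[[-0.069  0.995  0.074]
 [ 0.69   0.101 -0.716]
 [-0.72   0.001 -0.694]]
tip rel green pad (bridge axes, z abs) [-0.1744  0.0084  0.2916] tool axes in bridge
 [[-0.694 -0.001  0.72 ]
 [ 0.001  1.     0.002]
 [-0.72   0.001 -0.694]]
```

Request:
drive_tool(series=[-1, 0, 0, 0, 0, -0.14, 0, -1, 0, 0, 0, 0, -0.14, 0, -1, 0, 0, 0, 0, -0.14, 0, -1, 0, 0, 0, 0, -0.14, 0, -1, 0, 0, 0, 0, -0.14, 0, -1, 0, 0, 0, 0, 0, 0])

```text
t: 4.28
eef_pos: [0.6123, 0.128, 0.3031]
tool_rot: [0.505, 0.489, 0.544, -0.459]
contact_force: [0.3, -0.1, -0.6]
gripper_width: -0.0
```

```bash
python3 st.py; python3 - <<'E'
from h import *
c=cam("scene");cv2.imwrite("pics/s2.png",c['pixels'])
E
```

```text
4.275 [-1.17   0.949  0.686  1.557  0.721  1.628 -0.673] [0.6123 0.128  0.3031] F [ 0.3 -0.1 -0.6]
[[-0.012  0.995  0.101]
 [ 0.068  0.102 -0.993]
 [-0.998 -0.005 -0.069]]
tip rel green pad (bridge axes, z abs) [-0.1687  0.0075  0.3016] tool axes in bridge
 [[-0.069 -0.001  0.998]
 [-0.005  1.     0.001]
 [-0.998 -0.005 -0.069]]
```

View pics/s2.png

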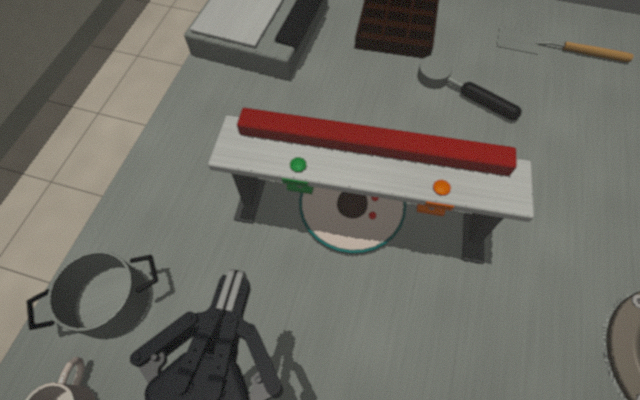

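The gripper is level, pointing at the green pad from the left, with its tip at (235,275) in front of the lip. Both pads are untouched. I'll lower it in stages.

Request:
drive_tool(series=[-1, 34, -1, 0, 0, 0, 0, -1, 34, -1, 0, 0, 0, 0, -1, 34, -1, 0, 0, 0, 0, -1, 34, -2, 0, 0, 0, 0, -1, 0, 0, 0, 0, 0, 0])

```text
t: 4.95
eef_pos: [0.607, 0.1358, 0.1701]
tool_rot: [0.504, 0.491, 0.543, -0.457]
contact_force: [-0.4, 0.6, 0.5]
gripper_width: 0.001
```

```bash
python3 st.py
```

```text
4.95 [-1.14   1.126  0.611  1.536  0.628  1.558 -0.811] [0.607  0.1358 0.1701] F [-0.4  0.6  0.5]
[[-0.008  0.995  0.099]
 [ 0.073  0.099 -0.992]
 [-0.997 -0.001 -0.073]]
tip rel green pad (bridge axes, z abs) [-0.177   0.003   0.1685] tool axes in bridge
 [[-0.073  0.001  0.997]
 [-0.001  1.    -0.001]
 [-0.997 -0.001 -0.073]]
```

Request:
drive_tool(series=[-1, 33, -1, 0, 0, -0.025, 0, -1, 33, -1, 0, 0, -0.025, 0, -1, 0, 0, 0, 0, 0, 0])

```text
t: 5.32
eef_pos: [0.6047, 0.1395, 0.1047]
tool_rot: [0.518, 0.479, 0.53, -0.47]
contact_force: [-0.6, 0.0, -0.1]
gripper_width: -0.001
```

```bash
python3 st.py;  python3 - <<'E'
from h import *
c=cam("wrist");cv2.imwrite("pics/w2.png",c['pixels'])
E
```

```text
5.325 [-1.13   1.253  0.584  1.489  0.601  1.561 -0.869] [0.6047 0.1395 0.1047] F [-0.6  0.  -0.1]
[[-0.003  0.995  0.1  ]
 [ 0.021  0.1   -0.995]
 [-1.    -0.001 -0.021]]
tip rel green pad (bridge axes, z abs) [-0.1809  0.0011  0.1042] tool axes in bridge
 [[-0.021  0.001  1.   ]
 [-0.001  1.    -0.001]
 [-1.    -0.001 -0.021]]
```

View pics/w2.png

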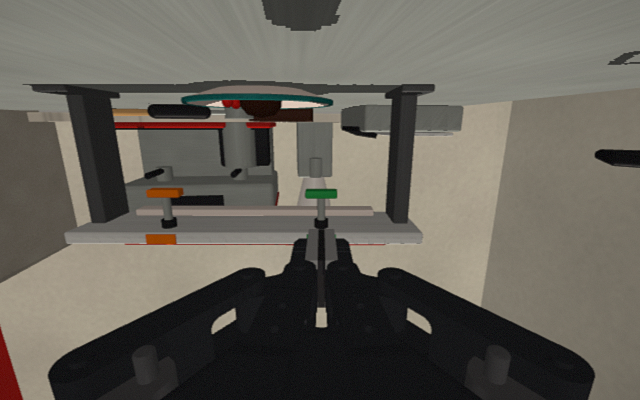

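The wrist view (upside down) shows the green pad at (305–337, 188–198), centred straight over the fingers at column 321. The amber pad is at (147–183, 188–198), the plate is below, and the way in is clear. Next I'll check the pad height and position with this view.

```bash
python3 - <<'E'
from h import *
c=cam("wrist");s=cam("scene");hsv=cv2.cvtColor(c['pixels'],cv2.COLOR_BGR2HSV)
yb=np.array([np.cos(.1006),np.sin(.1006),0]);xb=np.array([yb[1],-yb[0],0]);g=np.array([.624,-.0625,0])
for lo,hi,nm in(((50,120,40),(80,255,255),"g"),((8,170,60),(18,255,255),"a")):
    m=cv2.inRange(hsv,lo,hi);n,l,st,ce=cv2.connectedComponentsWithStats(m)
    print(nm,[(st[i].tolist(),ce[i].round(1).tolist()) for i in range(1,n) if st[i][4]>20])
print(proj(c,[g-.008*xb+j*yb+[0,0,z] for z in(.12,.13) for j in(-.02,.02)]).round(1).tolist())
# rays from wrist: intersect the plane of the pad's outer face
for u in((305,189),(337,189),(321,189),(305,198),(337,198)):
    o,d=ray(c,u);k=((g-.008*xb-o)@xb)/(d@xb);p=o+k*d;print(u,((p-g)@xb).round(4),((p-g)@yb).round(4),p[2].round(4))
print(cross(c,(305,189),s,(312,192.5)), cross(c,(304,189),s,(312.5,192)))
E
```

```text
g [([305, 188, 31, 9, 266], [320.1, 191.9])]
a [([146, 187, 36, 10, 318], [163.8, 191.1]), ([145, 233, 31, 11, 295], [159.9, 237.6])]
[[304.0, 188.2], [336.9, 188.2], [304.1, 196.2], [336.8, 196.1]]
(305, 189) -0.008 -0.0188 0.121
(337, 189) -0.008 0.0202 0.121
(321, 189) -0.008 0.0007 0.121
(305, 198) -0.008 -0.019 0.1323
(337, 198) -0.008 0.0203 0.1324
(array([ 0.60417481, -0.05906273,  0.12152294]), np.float64(0.0008383371472769438)) (array([ 0.60331783, -0.05997872,  0.12175353]), np.float64(0.00016136683462655998))
```

The pad underside measures 0.121 m at the corner in two views, about 3 mm deeper in than the dome suggests. I'll advance 192 mm.

Request:
drive_tool(series=[-1, 0, 0, 32, 0, 0, 0, -1, 0, 0, 32, 0, 0, 0, -1, 0, 0, 32, 0, 0, 0, -1, 0, 0, 32, 0, 0, 0, -1, 0, 0, 32, 0, 0, 0, -1, 0, 0, 0, 0, 0, 0])

```text
t: 6.22
eef_pos: [0.6206, -0.023, 0.1049]
tool_rot: [0.519, 0.481, 0.528, -0.47]
contact_force: [-0.8, -0.3, 0.8]
gripper_width: -0.002
```

```bash
python3 st.py
```

```text
6.225 [-1.015  1.234  0.646  1.699  0.714  1.303 -0.953] [ 0.6206 -0.023   0.1049] F [-0.8 -0.3  0.8]
[[ 0.001  0.995  0.095]
 [ 0.02   0.095 -0.995]
 [-1.     0.003 -0.02 ]]
tip rel green pad (bridge axes, z abs) [-0.0176  0.0005  0.1045] tool axes in bridge
 [[-0.019  0.005  1.   ]
 [ 0.003  1.    -0.005]
 [-1.     0.003 -0.02 ]]
```

Request:
drive_tool(series=[-1, 3, 0, 16, 0, 0, 0, -1, 0, 0, 16, 0, 0, 0, -1, 0, 0, 0, 0, 0, 0])

```text
t: 6.6
eef_pos: [0.6234, -0.0534, 0.0985]
tool_rot: [0.519, 0.48, 0.529, -0.47]
contact_force: [0.6, 0.5, -0.4]
gripper_width: 0.0
```

Request:
drive_tool(series=[-1, -4, 0, 0, 0, 0, 0, -1, -4, 0, 0, 0, 0, 0, -1, 0, 0, 0, 0, 0, 0])

```text
t: 6.98
eef_pos: [0.6242, -0.0512, 0.1061]
tool_rot: [0.519, 0.479, 0.53, -0.469]
contact_force: [0.2, 0.9, -0.1]
gripper_width: 0.002
```

```bash
python3 st.py
```

```text
6.975 [-0.992  1.232  0.661  1.729  0.742  1.254 -0.966] [ 0.6242 -0.0512  0.1061] F [ 0.2  0.9 -0.1]
[[-0.001  0.995  0.1  ]
 [ 0.021  0.1   -0.995]
 [-1.     0.001 -0.021]]
tip rel green pad (bridge axes, z abs) [0.0108 0.0013 0.1056] tool axes in bridge
 [[-0.021 -0.     1.   ]
 [ 0.001  1.     0.   ]
 [-1.     0.001 -0.021]]
```

Request:
drive_tool(series=[-1, -3, 0, 0, 0, 0, 0, -1, -3, 0, 0, 0, 0, 0, -1, 0, 0, 0, 0, 0, 0])

```text
t: 7.35
eef_pos: [0.6239, -0.0519, 0.1121]
tool_rot: [0.519, 0.479, 0.53, -0.469]
contact_force: [-0.3, 0.0, 0.4]
gripper_width: 0.0
```

Request:
drive_tool(series=[-1, -3, 0, 0, 0, 0, 0, -1, -3, 0, 0, 0, 0, 0, -1, 0, 0, 0, 0, 0, 0])

```text
t: 7.72
eef_pos: [0.624, -0.0521, 0.1181]
tool_rot: [0.519, 0.479, 0.53, -0.469]
contact_force: [0.5, 0.3, 0.6]
gripper_width: -0.001
```

Request:
drive_tool(series=[-1, -2, 0, 0, 0, 0, 0, -1, 0, 0, 0, 0, 0, 0])

```text
t: 7.98
eef_pos: [0.6239, -0.052, 0.1199]
tool_rot: [0.519, 0.479, 0.53, -0.469]
contact_force: [-0.2, 0.1, 0.3]
gripper_width: 0.002
```

No contact force yet, so I'll look.

```bash
python3 - <<'E'
from h import *
c=cam("wrist");cv2.imwrite("pics/w3.png",cv2.flip(cv2.resize(c['pixels'][130:330,200:440],None,fx=3,fy=3,interpolation=cv2.INTER_CUBIC),-1))
m=cv2.inRange(cv2.cvtColor(c['pixels'],cv2.COLOR_BGR2HSV),(50,120,40),(80,255,255));print(cv2.connectedComponentsWithStats(m)[2][1:])
g=np.array([.6243,-.0655,0]);xb=np.array([.1004,-.995,0]);o=bot.get_obs()['eef_pos']
print(proj(c,[g-.008*xb+[0,0,z] for z in(.121,.132)]),proj(c,[o-[0,.022,0]]))
E
```

```text
[[287 234  21  23 201]
 [335 234  20  23 184]]
[[320.63835615 239.38410269]
 [320.64787678 257.07537986]] [[318.70815788 227.30246308]]
```

View pics/w3.png

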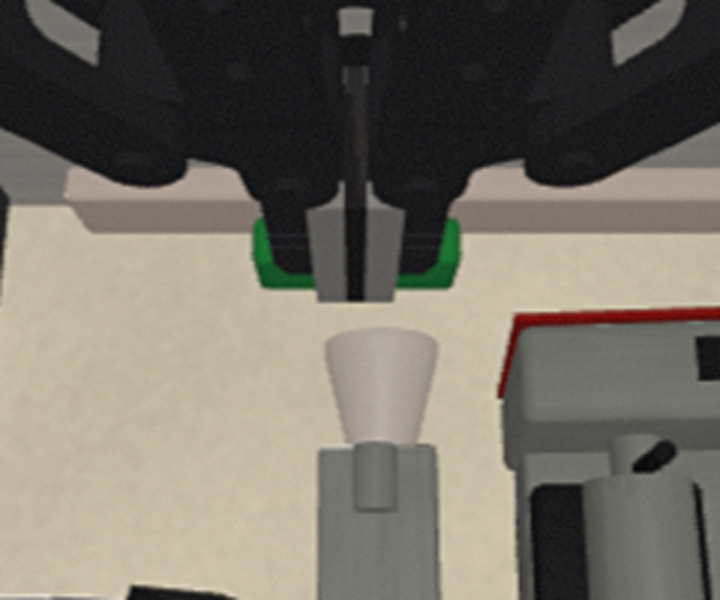

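Upright, the view shows the closed fingers under the green pad, with both pad ends visible beside them and the tips just past its inner edge. The pad's row extent says it is still down, so I'll keep raising in small steps and watch the force.

Request:
drive_tool(series=[-1, -2, 0, 0, 0, 0, 0, -1, 0, 0, 0, 0, 0, 0])

```text
t: 8.28
eef_pos: [0.624, -0.0521, 0.1219]
tool_rot: [0.519, 0.479, 0.53, -0.469]
contact_force: [0.9, 0.4, 0.1]
gripper_width: 0.004
```

```bash
cat > gp.py <<'E'
from h import *
c=cam("wrist");m=cv2.inRange(cv2.cvtColor(c['pixels'],cv2.COLOR_BGR2HSV),(50,120,40),(80,255,255));s=cv2.connectedComponentsWithStats(m)[2][1:];s=s[s[:,4]>20]
print(s.tolist(),bot.get_obs()['contact_force'].round(1))
g=np.array([.6243,-.0655,0]);xb=np.array([.1004,-.995,0])
for z in(.121,.126,.132): print(z,"rows: inner bottom, outer bottom, outer top",proj(c,[g+.008*xb+[0,0,z],g-.008*xb+[0,0,z],g-.008*xb+[0,0,z+.01]])[:,1].round(1))
E
python3 gp.py
```

```text
[[287, 231, 21, 23, 250], [335, 231, 20, 23, 231]] [-0.5 -0.2 -0.5]
0.121 rows: inner bottom, outer bottom, outer top [226.3 236.1 252.3]
0.126 rows: inner bottom, outer bottom, outer top [233.9 244.2 260.2]
0.132 rows: inner bottom, outer bottom, outer top [242.8 253.9 269.6]
```

Still untouched: the pad is down, and its image rows shift only with the camera. Up further.

Request:
drive_tool(series=[-1, -2, 0, 0, 0, 0, 0, -1, 0, 0, 0, 0, 0, 0])

```text
t: 8.57
eef_pos: [0.6239, -0.0521, 0.1239]
tool_rot: [0.519, 0.479, 0.53, -0.469]
contact_force: [-0.8, 0.9, -0.0]
gripper_width: -0.0
```

Request:
drive_tool(series=[-1, -2, 0, 0, 0, 0, 0, -1, 0, 0, 0, 0, 0, 0])

```text
t: 8.82
eef_pos: [0.6239, -0.0522, 0.1259]
tool_rot: [0.519, 0.479, 0.53, -0.469]
contact_force: [0.4, 0.1, -0.9]
gripper_width: 0.0
```

```bash
python3 gp.py; python3 - <<'E'
from h import *
c=cam("scene");cv2.imwrite("pics/s3.png",cv2.resize(c['pixels'][130:330,200:440],None,fx=3,fy=3,interpolation=cv2.INTER_CUBIC))
E
```

```text
[[287, 225, 69, 22, 779]] [-0.2 -0.2  1. ]
0.121 rows: inner bottom, outer bottom, outer top [220.3 229.5 245.9]
0.126 rows: inner bottom, outer bottom, outer top [227.9 237.7 253.9]
0.132 rows: inner bottom, outer bottom, outer top [236.9 247.5 263.4]
```

View pics/s3.png

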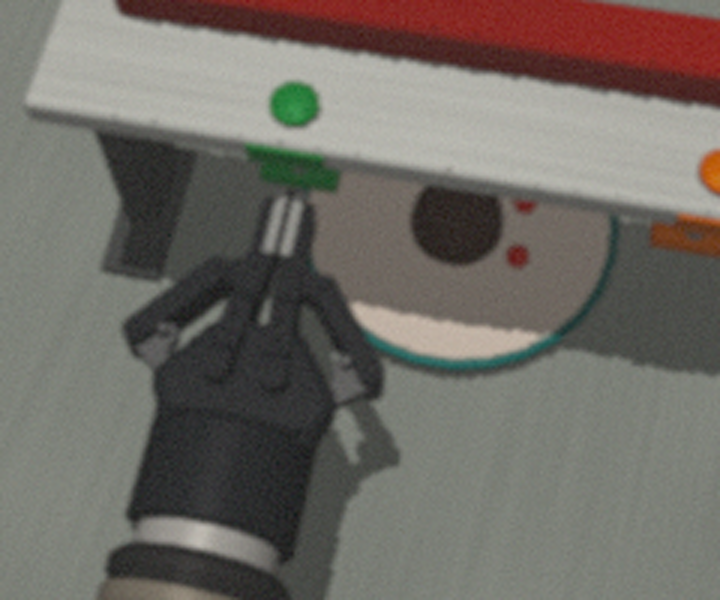

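The scene crop shows the fingertips ending around (295,193), at the pad's near edge and apparently not under it. I'll triangulate the real tip.

```bash
python3 - <<'E'
from h import *
c=cam("wrist");s=cam("scene");e=bot.get_obs()['eef_pos'];xb=np.array([.1,-.995,-.02])
cv2.imwrite("pics/w4.png",cv2.flip(cv2.resize(c['pixels'][180:300,240:400],None,fx=4.5,fy=4.5,interpolation=cv2.INTER_CUBIC),-1))
for k in(-.02,0,.01,.022,.03):
  P=[e+k*xb+[0,0,h] for h in(0,.011,-.011)]
  print(k,"scene",proj(s,P).round(0).tolist(),"wrist",proj(c,P).round(0).tolist())
E
```

```text
-0.02 scene [[295.0, 203.0], [294.0, 200.0], [295.0, 207.0]] wrist [[323.0, 258.0], [322.0, 279.0], [323.0, 237.0]]
0 scene [[298.0, 192.0], [297.0, 188.0], [298.0, 195.0]] wrist [[322.0, 241.0], [322.0, 260.0], [322.0, 222.0]]
0.01 scene [[299.0, 186.0], [299.0, 182.0], [300.0, 190.0]] wrist [[322.0, 234.0], [322.0, 252.0], [322.0, 216.0]]
0.022 scene [[301.0, 179.0], [300.0, 176.0], [301.0, 183.0]] wrist [[322.0, 227.0], [322.0, 243.0], [322.0, 210.0]]
0.03 scene [[302.0, 175.0], [302.0, 171.0], [302.0, 179.0]] wrist [[322.0, 222.0], [322.0, 238.0], [322.0, 206.0]]
```

View pics/w4.png

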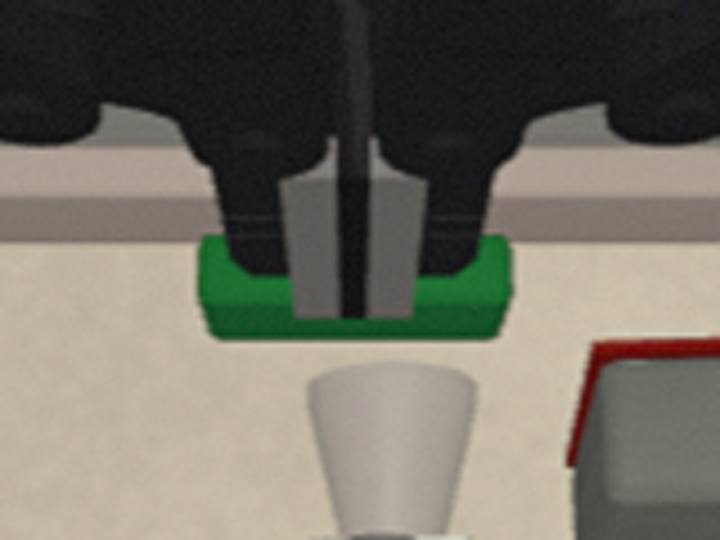

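In both views the real fingertips lie some 30 mm short of where the text's 22 mm would put them: scene row ≈194 and wrist row ≈229 both match about 10 mm behind the TCP. So the fingers stand in front of the pad, not under it. I'll lower, advance and look again.

Request:
drive_tool(series=[-1, 11, 0, -2, 0, 0, 0, -1, 11, 0, 0, 0, 0, 0, -1, 0, 0, 14, 0, 0, 0, -1, 0, 0, 14, 0, 0, 0, -1, 0, 0, 0, 0, 0, 0])

```text
t: 9.65
eef_pos: [0.6257, -0.0802, 0.1043]
tool_rot: [0.519, 0.48, 0.528, -0.471]
contact_force: [-0.0, 0.5, -1.1]
gripper_width: -0.003
```

```bash
python3 st.py; python3 gp.py; python3 - <<'E'
from h import *
s=cam("scene");c=cam("wrist");a=cv2.resize(s['pixels'][150:270,230:370],None,fx=4,fy=4,interpolation=cv2.INTER_CUBIC)
b=cv2.flip(cv2.resize(c['pixels'][180:300,290:350],None,fx=4,fy=4,interpolation=cv2.INTER_CUBIC),-1)
cv2.imwrite("pics/b5.png",np.hstack([a,b]))
E
```

```text
9.65 [-0.965  1.24   0.674  1.751  0.765  1.212 -0.982] [ 0.6257 -0.0802  0.1043] F [-0.   0.5 -1.1]
[[-0.002  0.995  0.096]
 [ 0.019  0.096 -0.995]
 [-1.     0.    -0.019]]
tip rel green pad (bridge axes, z abs) [ 3.970e-02 -1.000e-04  1.039e-01] tool axes in bridge
 [[-0.019  0.004  1.   ]
 [ 0.     1.    -0.004]
 [-1.     0.    -0.019]]
[[317, 308, 9, 4, 36]] [ 0.4  0.7 -0.3]
0.121 rows: inner bottom, outer bottom, outer top [274.9 291.6 309.4]
0.126 rows: inner bottom, outer bottom, outer top [283.1 300.6 318.1]
0.132 rows: inner bottom, outer bottom, outer top [292.8 311.2 328.3]
```

View pics/b5.png

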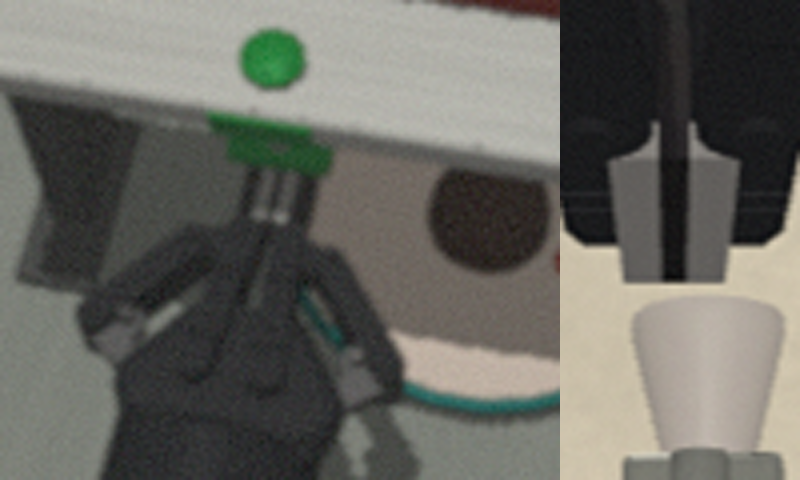

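Now the fingers vanish under the green pad in the scene view (around (298,192)), and from the wrist camera they cover it. Raising.

Request:
drive_tool(series=[-1, -3, 0, 0, 0, 0, 0, -1, -3, 0, 0, 0, 0, 0])

```text
t: 10.05
eef_pos: [0.6267, -0.0772, 0.1094]
tool_rot: [0.519, 0.479, 0.53, -0.469]
contact_force: [-0.0, 0.3, 0.4]
gripper_width: -0.003
```

Request:
drive_tool(series=[-1, -3, 0, 0, 0, 0, 0, -1, -2, 0, 0, 0, 0, 0])

```text
t: 10.3
eef_pos: [0.6266, -0.0773, 0.1134]
tool_rot: [0.518, 0.479, 0.531, -0.469]
contact_force: [1.3, 0.9, -3.8]
gripper_width: 0.003
```

Request:
drive_tool(series=[-1, -2, 0, 0, 0, 0, 0])

```text
t: 10.42
eef_pos: [0.6266, -0.0773, 0.1156]
tool_rot: [0.519, 0.479, 0.53, -0.469]
contact_force: [1.0, 1.7, -4.1]
gripper_width: 0.001
```

Request:
drive_tool(series=[-1, -2, 0, 0, 0, 0, 0])

```text
t: 10.55
eef_pos: [0.6266, -0.0774, 0.1178]
tool_rot: [0.519, 0.479, 0.53, -0.469]
contact_force: [0.9, 2.2, -4.4]
gripper_width: -0.005
```

The pad now resists with 4 N, as it should. On to the stop.

Request:
drive_tool(series=[-1, -2, 0, 0, 0, 0, 0])

```text
t: 10.68
eef_pos: [0.6266, -0.0774, 0.12]
tool_rot: [0.519, 0.479, 0.53, -0.469]
contact_force: [0.6, 3.0, -4.4]
gripper_width: -0.003
```

Request:
drive_tool(series=[-1, -2, 0, 0, 0, 0, 0])

```text
t: 10.8
eef_pos: [0.6266, -0.0774, 0.121]
tool_rot: [0.518, 0.48, 0.531, -0.469]
contact_force: [0.6, 1.2, -10.1]
gripper_width: 0.002
```

Request:
drive_tool(series=[-1, -1, 0, 0, 0, 0, 0])

```text
t: 10.92
eef_pos: [0.6266, -0.0773, 0.121]
tool_rot: [0.518, 0.48, 0.532, -0.468]
contact_force: [1.6, 0.2, -14.5]
gripper_width: -0.003
```

The stop is reached: TCP holds at 0.121 while the force climbs to 14.5 N. I'll lower and retract.

Request:
drive_tool(series=[-1, 6, 0, 0, 0, 0, 0, -1, 8, 0, 0, 0, 0, 0, -1, 4, 0, 0, 0, 0, 0, -1, 0, 0, -25, 0, 0, 0, -1, 0, 0, -32, 0, 0, 0, -1, 0, 0, -32, 0, 0, 0, -1, 0, 0, -32, 0, 0, 0, -1, 0, 0, -32, 0, 0, 0, -1, 0, 0, -32, 0, 0, 0, -1, 0, 0, 0, 0, 0, 0])

```text
t: 12.18
eef_pos: [0.6084, 0.1094, 0.1086]
tool_rot: [0.52, 0.479, 0.531, -0.468]
contact_force: [0.1, 0.2, -0.6]
gripper_width: -0.003
```

```bash
python3 st.py; python3 - <<'E'
from h import *
c=cam("wrist");s=cam("scene");cv2.imwrite("pics/w6.png",c['pixels'])
for lo,hi,nm in(((50,120,40),(80,255,255),"g"),((8,170,60),(18,255,255),"a")):
    m=cv2.inRange(cv2.cvtColor(c['pixels'],cv2.COLOR_BGR2HSV),lo,hi);st=cv2.connectedComponentsWithStats(m)[2][1:];print(nm,st[st[:,4]>20].tolist())
yb=np.array([.995,.1004,0]);xb=np.array([.1004,-.995,0])
for g,n in((np.array([.6243,-.0655,0]),"g"),(np.array([.4294,-.0852,0]),"a")):
  for z in(.121,.132): print(n,z,proj(c,[g-.008*xb+[0,0,z],g-.008*xb+[0,0,z+.01]]).round(1).tolist())
p=s['pixels'];m=cv2.inRange(cv2.cvtColor(p,cv2.COLOR_BGR2HSV),(80,100,40),(100,255,255));print("plate rim scene",cv2.boundingRect(m[:, :460]), cv2.boundingRect(cv2.inRange(cv2.cvtColor(cv2.imread('pics/scene1.png'),cv2.COLOR_BGR2HSV),(80,100,40),(100,255,255))[:,:460]))
E
```

```text
12.175 [-1.116  1.239  0.598  1.541  0.622  1.508 -0.882] [0.6084 0.1094 0.1086] F [ 0.1  0.2 -0.6]
[[-0.002  0.995  0.104]
 [ 0.022  0.104 -0.994]
 [-1.     0.001 -0.022]]
tip rel green pad (bridge axes, z abs) [-0.1506  0.0018  0.1081] tool axes in bridge
 [[-0.022 -0.003  1.   ]
 [ 0.     1.     0.003]
 [-1.     0.001 -0.022]]
g [[303, 201, 34, 10, 334]]
a [[128, 191, 42, 10, 391], [128, 242, 33, 10, 322]]
g 0.121 [[319.9, 192.7], [319.9, 201.3]]
g 0.132 [[319.9, 202.2], [319.9, 210.6]]
a 0.121 [[145.7, 192.9], [147.0, 201.5]]
a 0.132 [[147.2, 202.4], [148.4, 210.8]]
plate rim scene (300, 195, 100, 58) (300, 199, 94, 54)
```

View pics/w6.png

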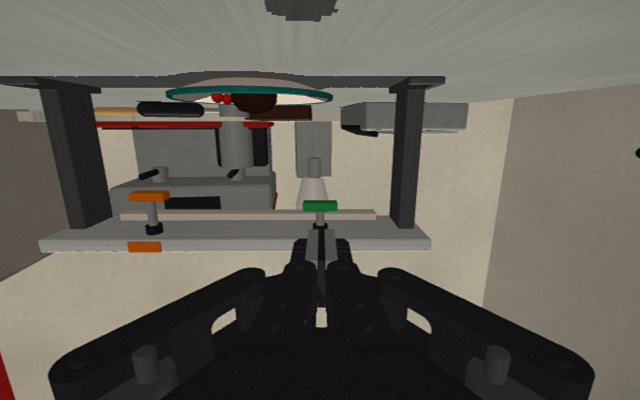

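The final wrist view shows the green pad at rows 201–211, where 202–211 is predicted for 0.132 m. The amber pad is at 191–201, still down, the plate is in place and the gripper is clear. Handing in.

```bash
python3 -c "
from station import bot
print(bot.hand_in())"
```

```text
the job is handed in; nothing more can be done
None
```

The green switch is on. I reached under the left lip with the fingers shut and level and pushed the green pad up to its hard stop. I then lowered the gripper, backed it out to about 15 cm outside the lip and handed in at about 12.3 s.

**Last checks**
- **Green pad:** the final wrist picture puts it at the rows expected for 0.132 m (on). During the push it resisted with about 4 N. At the top the force climbed to 14.5 N while the TCP height held at 0.121 m.
- **Amber pad:** still down, at the rows expected for 0.121 m.
- **Dessert plate:** its rim's left edge and bottom row in the scene picture did not change. Its colour box came out 4 to 6 px larger at the top and right, which I took for mask noise and did not check further.
- **Gripper:** touching nothing, with under 1 N at the wrist.

**What disagreed**
- **Fingertips:** the pictures put them about 30 mm short of the "22 mm ahead of the TCP" in the text. My first lift therefore rose in front of the pad without touching it. I lowered, advanced 28 mm and pushed again.
- **Pad position:** the two-view measurement put the pad about 3 mm farther in than its dome suggested.

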